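# Lift the tray out of the tool box and hold it level

### The job

The tray in the open tool box has a folding rod handle that has dropped to one side. Swing the handle fully upright while the tray still sits in the box, then lift the tray straight up out of the box by the middle of the handle, keeping it level so that nothing in it spills, and leave the things lying on the bench round the box where they are. Finish holding the tray in the air by its handle, still and level over the box, with its underside at least 5 cm above the box's rim, so that I can reach the file under it; do not put it down or let go.

Things in the scene. Friction and masses are not known exactly. Their poses are not given: they have to be found in the camera images.
- toolbox: grey sheet-steel tool box that cannot move, outside 206 mm (x) by 304 mm (y) by 88 mm high, 3 mm walls; origin at the centre of its underside, on the bench, z up. Its front is -x; its lid stands open along its +x side, leaning back, up to 0.27 m above the bench; at the raised handle's height it is 125 mm or more from the box's middle
- box_rim (a point): centre of the box's mouth at the height of its rim, 88 mm above the bench; same axes as the tool box
- tray: grey sheet-steel lift-out tray with loose parts in it, about 0.8 kg in all, outside 194 mm (x) by 292 mm (y) by 45 mm high; origin at the centre of its underside, z up. It sits in the box's mouth on ledges 45 mm above the bench, its axes along the box's, 3 mm of play each side, its rim 2 mm above the box's. The handle's pivot axis runs along the tray's y, 56 mm above its origin
- handle (a joint): angle of the tray's folding handle, a plain round black-coated rod of 10 mm diameter bent to a U. 0 = lying flat towards the tray's -x side (the box's front), 1.57 = upright, where it meets its stop. Its pivots are stiff (about 0.07 N m), so it stays where it is left. At the start it lies between 0.05 and 0.6
- handle_grip (a point): middle of the handle's cross rod, on its centre line: the place to grip. The rod runs along the tray's y for 240 mm, 65 mm from the pivot axis. The point turns with the handle: its x axis points from the rod to the pivot axis, its y along the rod
- tray_spanner: loose combination spanner, 36 x 189 x 7 mm, lying in the tray's front half; origin at the centre of its underside
- tray_plug: loose spark plug, 21 x 58 x 24 mm, lying in the tray; origin at the centre of its underside
- tray_bolt_a: loose flange screw, 17 x 44 x 17 mm, lying in the tray; origin at the centre of its underside
- tray_bolt_b: loose flange screw, 17 x 35 x 17 mm, lying in the tray; origin at the centre of its underside
- ratchet: ratchet with a red grip, 38 x 225 x 29 mm, on the bench by the box's -y side, to be left alone; origin at the centre of its underside
- extension_bar: steel extension bar, 21 x 141 x 21 mm, on the bench in front of the box, to be left alone; origin at the centre of its underside
- clutch_head: black and orange clutch head casting, 75 x 95 x 74 mm, on the bench by the box's +y side, to be left alone; origin at the centre of its underside
Mind the look-alikes: they are no part of the job. Leave any brown look-alike of the tray_spanner alone.

How it is judged:
On the way, in this order (a step that is already met when the one before it is completed fails the run):
1. the handle stands upright while the tray still sits in the box (value of joint handle above 1.3 rad and z of tray in the frame of toolbox below 0.056 m), for 0.2 s.
2. the tray's underside is above the box's rim and the tray is roughly level (z of tray in the frame of box_rim above 0.01 m and angle between tray's own z axis and vertical below 0.15 rad), for 0.1 s.
At the end, for the whole second after the job is handed in: Held by the middle of its upright handle (over 1.25 rad, within 6 cm of mid rod), the tray hangs over the box (within 6 cm), clear of it, underside 4.5 cm or more above the rim, tilt under 0.1 rad, at rest (2 cm/s, 0.15 rad/s), its spanner, plug and two screws still in it (z of tray in the frame of box_rim above 0.045 m and horizontal distance between tray and toolbox below 0.06 m and angle between tray's own z axis and vertical below 0.1 rad and linear speed of tray below 0.02 m/s and angular speed of tray below 0.15 rad/s and value of joint handle above 1.25 rad and contact force between the fingers and tray above 2 N and distance between the grasp point and handle_grip below 0.06 m and contact force between tray and toolbox below 0.3 N and distance between each of tray_spanner, tray_plug, tray_bolt_a, tray_bolt_b and tray below 0.16 m and z of tray_spanner in the frame of tray between -0.002 and 0.04 m and z of tray_plug in the frame of tray between -0.002 and 0.04 m and z of tray_bolt_a in the frame of tray between -0.002 and 0.04 m and z of tray_bolt_b in the frame of tray between -0.002 and 0.04 m); the arm keeps its last pose, push and grip.
It fails at once if the tray is tipped by more than 0.3 rad (angle between tray's own z axis and vertical above 0.3 rad).
It fails at once if the ratchet, extension bar or clutch head is moved by more than 3 cm (distance of any of ratchet, extension_bar, clutch_head from where it was at the start of the episode above 0.03 m).
It also fails if it takes over 42 s, if anything falls off the work surface, if the arm or the gripper's body presses on something with over 40 N, if the wrist force passes 120 N, or if a joint passes its speed limit or range.

### The arm

A 6-joint arm with a two-finger parallel gripper is mounted at the origin on a cart in front of the work surface, level with it; the furniture and walls round the work are solid. World frame = base frame: x ahead of the robot, y to its left, z up, the work surface at z = 0. Lengths are in m, angles in rad, forces in N, time in s.
With the tool pointing down it reaches from about 0.3 to 0.775 m from the base axis. Payload 14.6 kg.
Tool frame: the origin (TCP) lies at the very end of the fingers, on their centre line; the grasp point (between the pads) lies 19 mm behind it; z points along the fingers, y is the line along which they close (so a half turn about z gives the same grasp; the last joint's range is limited). The gripper opens to 94 mm and grips with 3 to 60 N. Pads are 16 mm wide; open, the fingers measure 119 mm over their backs; the gripper's body (75 mm by 177 mm) begins 78 mm behind the grasp point.
Start: joints at [1.228, 0.3, 1.521, -0, 1.321, -0.067], TCP at [0.15, 0.529, 0.205] pointing down, gripper open.
Joint ranges: [-3.03, 3.03], [-0.79, 2.21], [0.23, 2.52], [-1.04, 4.18], [0, 3.07], [-2.55, 2.55]. Speed limits (rad/s): [2.22, 2.22, 2.57, 3.14, 3.14, 3.14].

### API

Orientations are given as [roll, pitch, yaw] about the fixed x, y, z axes, in that order (R = Rz(yaw) Ry(pitch) Rx(roll)).
In Python, from station import ctrl, camera, camera_info, finder gives the robot as it stands.
- The arm moves only by the tool carry_out, never from a script. Its argument "motion" is a list of rows, each a list of 2 entries, a list of its own where there are three numbers: the shift along the tool's x, y, z as a fraction of full scale, then the turn about the tool's z as a fraction of full scale. A call has 1 to 12 rows; each row is the pose to reach, as a shift and turn from the pose commanded when the call began, along the tool's axes at that moment, turning the shorter way round; what a row does not reach only later rows make up. Full scale, the value 1, is 200 mm for a shift and 360 degrees for a turn. A row lasts 1/10 s, in which the tool goes at most 50 mm and 8.59 degrees, less where a joint would pass 70% of its speed; a pose out of reach is approached as far as the arm can. A call with a number of a shift or a turn outside -1 to 1 is refused whole. A call with a gripper value outside its range is refused whole. "hand" is the closure, from -1 (fully open) to 1 (shut), set as the call begins (left out, the last holds). The fingers move at their own pace and stop on an object; "force" is the grip in N (left out, the last holds). Time passes only in rows, so rows that repeat a pose let the fingers close. It gives the time, the measured TCP pose, the force, the opening and the grip force at its end, in the units of the state.
- ctrl.get_obs(): the state, without advancing time (a new reading comes with each control period).
- camera(name): name is "scene" or "side" or "wrist"; returns (picture, depth): 384x512x3 uint8, blue, green, red; 384x512 float32, m along the optical axis (not along the pixel's ray), 0 where there is no reading.
- camera_info(name): a dict with "camera_matrix" (3x3 intrinsics, pixels), "dist_coeffs" ([k1, k2, p1, p2, k3] as OpenCV has them; the pictures are not rectified), "origin" and "attitude" of the camera in the world. Camera axes: x right, y down, z forward; pixel columns grow to the right and rows downward; lengths in m; the calibration is good to about 2 mm. A picture is of the moment at which its call begins: read the wrist's pose just before it. camera_info takes no time and is no camera call; for the wrist camera it gives the pose at the moment of the call.
- ctrl.hand_in(): hands the job in; it is judged then, once.
Trained networks look in the newest picture that a camera, given by its name, has taken for a name from the list of things; names that differ only in an ending like _2 or _b are one class to them, and where a whole thing is asked for, a point or a joint stands for the part that bears it (a point fixed in the world has none). Each returns a list of dicts, best first, with "conf" (0 to 1); they miss things now and then, are a little off and sometimes report something else, mostly with a low value. They report only what shows in the picture. A call takes as long as a camera call. They do not tell look-alikes from the thing itself.
- finder.boxes_of(camera, query): "location" ([column, row] in pixels, amid what is visible of it).
- finder.cut_out(camera, query): "mask" (384x512 bool, what is visible of it) and "location" ([column, row] in pixels, amid what is visible of it).
- finder.pinpoint(camera, query): "location" ([column, row] in pixels: a listed point, or the origin of a listed thing).
The state is a dict: "time_s": time; "qpos": joint angles; "joint_vel": joint speeds; "tau": joint torques, N m; "ee_pos": TCP position; "eef_rot": TCP orientation; "force": force on the tool from outside, world axes, zero at the start; "moment": the same for the moment, N m; "grip_width": finger opening in m; "grip_force": force on a finger pad.
Only numpy, scipy, OpenCV 4.12 (cv2) and the standard library are available. Lean on these libraries where they do the work, as an engineer would, in place of code of your own. Each camera call takes 0.05 s, during which the arm holds its last target. There are 200 camera calls.

## Working session

There is one attempt and no reset: what is moved stays moved. The work goes in short steps, Python scripts to look and compute and a tool call to move; the robot and the scene stay as the last step left them, time stands still between calls to the robot, and variables do not carry over. Pictures are saved under pics/ and viewed, at most 10 in all, crops included, and the job is handed in when it is done.

Besides the shell and the picture viewer there is one more tool, called as name([rows], argument=value, ...), one row to a line, values as JSON. carry_out: Moves the arm, as the interface text tells. Its arguments: {"type":"object","properties":{"motion":{"type":"array","items":{"type":"array"}},"hand":{"type":"number"},"force":{"type":"number"}},"required":["motion"]}

```bash
mkdir -p pics; ls
cat > h.py <<'E'
import numpy as np, cv2
from scipy.spatial.transform import Rotation as R
from station import ctrl, camera, camera_info, finder
def att(a):
    a=np.array(a,float)
    return a if a.shape==(3,3) else (R.from_euler('xyz',a).as_matrix() if a.size==3 else R.from_quat(a).as_matrix())
def pt(info,px,d):
    K=np.array(info["camera_matrix"],float);D=np.array(info["dist_coeffs"],float)
    u=cv2.undistortPoints(np.array(px,float).reshape(-1,1,2),K,D).reshape(-1,2)
    c=np.c_[u,np.ones(len(u))]*np.asarray(d,float).reshape(-1,1)
    return c@att(info["attitude"]).T+np.array(info["origin"])
def proj(info,P):
    Rm=att(info["attitude"]);t=-Rm.T@np.array(info["origin"])
    return cv2.projectPoints(np.array(P,float).reshape(-1,1,3),cv2.Rodrigues(Rm.T)[0],t,np.array(info["camera_matrix"],float),np.array(info["dist_coeffs"],float))[0].reshape(-1,2)
E
python3 - <<'E'
from h import *
o=ctrl.get_obs();print(o)
ims=[]
for c in("scene","side"):
    im,d=camera(c);i=camera_info(c);print(c,i["origin"],i["attitude"]);ims.append(im)
    np.savez(c+".npz",im=im,d=d)
    for q in("toolbox","tray","handle","handle_grip","box_rim","tray_spanner","ratchet","extension_bar","clutch_head"):
        for r in finder.pinpoint(c,q)[:2]:
            x,y=r["location"];dd=d[int(np.clip(y,0,383)),int(np.clip(x,0,511))];print(q,round(r["conf"],2),np.round(r["location"]),np.round(pt(i,[[x,y]],[dd]),3))
cv2.imwrite("pics/a.png",cv2.resize(ims[0],(780,585)));cv2.imwrite("pics/b.png",cv2.resize(ims[1],(780,585)))
E
```

```text
pics
{'time_s': 0.0, 'qpos': array([ 1.22839043e+00,  3.00472212e-01,  1.52160912e+00, -2.86305944e-05,
        1.32067007e+00, -6.65874987e-02]), 'joint_vel': array([ 0.00013017, -0.00027714, -0.00147486,  0.00150619,  0.0002519 ,
        0.00126375]), 'tau': array([-2.26513730e-03, -5.31800616e+01, -3.52731764e+01,  7.07883853e-02,
        2.44493445e-02, -5.24157784e-06]), 'ee_pos': array([0.14969744, 0.52895804, 0.20487385]), 'eef_rot': array([-3.14043462e+00, -4.94314612e-05,  2.86578133e+00]), 'force': array([0.31415732, 0.4638382 , 0.13531742]), 'moment': array([-0.00676175,  0.01332103, -0.0574511 ]), 'grip_force': 0.0, 'grip_width': 0.09406251328832464}
scene [0.14853388 0.99881845 0.94670932] [-2.39759268  0.00486088 -2.62240184]
toolbox 0.4 [227. 181.] [[0.636 0.299 0.064]]
tray 0.91 [232. 208.] [[0.586 0.357 0.044]]
tray 0.19 [199. 229.] [[0.615 0.459 0.054]]Traceback (most recent call last):
  File "<stdin>", line 8, in <module>
ValueError: it knows: box_rim, clutch_head, extension_bar, handle_grip, ratchet, toolbox, tray, tray_bolt, tray_plug, tray_spanner
```

Run:
```python
from h import *
ims=[]
for c in("scene","side"):
    im,d=camera(c);i=camera_info(c);print(c,i["origin"],i["attitude"]);ims.append(im)
    np.savez(c+".npz",im=im,d=d)
    for q in("toolbox","tray","handle_grip","box_rim","tray_spanner","ratchet","extension_bar","clutch_head"):
        for r in finder.pinpoint(c,q)[:2]:
            x,y=r["location"];dd=d[int(np.clip(y,0,383)),int(np.clip(x,0,511))];print(q,round(r["conf"],2),np.round(r["location"]),np.round(pt(i,[[x,y]],[dd]),3))
cv2.imwrite("pics/a.png",cv2.resize(ims[0],(780,585)));cv2.imwrite("pics/b.png",cv2.resize(ims[1],(780,585)))
```

```text
scene [0.14853388 0.99881845 0.94670932] [-2.39759268  0.00486088 -2.62240184]
tray 0.82 [233. 207.] [[0.585 0.357 0.046]]
handle_grip 0.56 [253. 195.] [[0.52  0.366 0.136]]
tray_spanner 0.68 [328. 152.] [[0.477 0.008 0.003]]
tray_spanner 0.63 [245. 226.] [[0.53  0.392 0.045]]
extension_bar 0.52 [281. 242.] [[0.438 0.374 0.019]]
clutch_head 0.98 [176. 293.] [[0.57  0.618 0.032]]
side [ 0.39653021 -0.39972188  0.52252264] [-2.10223737e+00 -1.53509325e-03 -1.97567646e-01]
tray 0.92 [266. 199.] [[0.576 0.375 0.046]]
handle_grip 0.69 [248. 171.] [[0.553 0.513 0.063]]
box_rim 0.74 [285. 195.] [[0.621 0.349 0.066]]
tray_spanner 0.85 [257. 326.] [[0.479 0.009 0.005]]
tray_spanner 0.72 [242. 193.] [[0.519 0.411 0.051]]
ratchet 0.68 [291. 264.] [[0.587 0.16  0.002]]
extension_bar 0.67 [216. 222.] [[0.439 0.335 0.016]]
```

View pics/a.png

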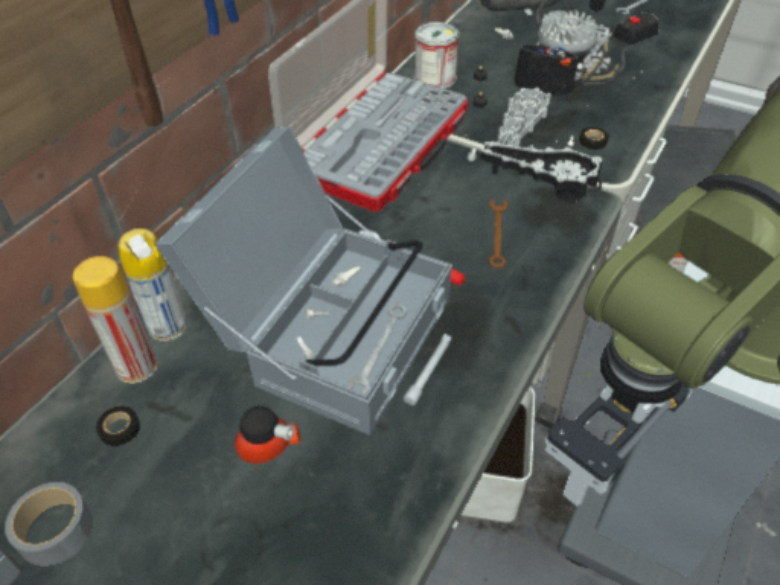

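View pics/b.png

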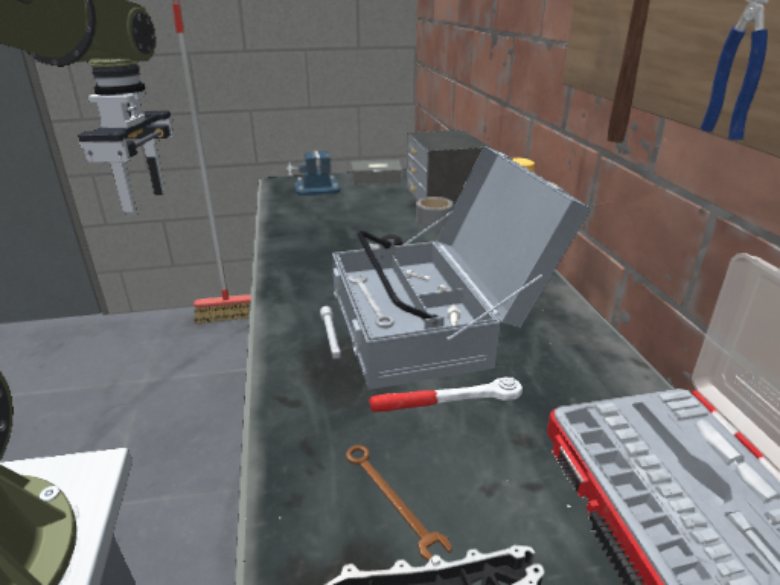

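The scene picture shows the box with the handle's cross rod from about (275,160) to (227,236) in native pixels, mid (253,195). Look-alikes: the spanner in the tray at (245,226) is grey, while the one on the bench at (328,152) is brown and must be left alone. Also black and bar-like: the tray divider (grey), the extension bar (281,242, steel), the ratchet. I choose the black rod above the tray.

Run:
```python
from h import *
for c in("scene","side"):
    z=np.load(c+".npz");im,d=z["im"],z["d"];i=camera_info(c)
    v,u=np.mgrid[0:384,0:512];m=d>0
    P=np.full((384,512,3),9.);P[m]=pt(i,np.c_[u[m],v[m]],d[m])
    reg=(P[...,0]>.42)&(P[...,0]<.72)&(P[...,1]>.2)&(P[...,1]<.56)
    dark=im.max(2)<50
    b=reg&dark&(P[...,2]>.1)&(P[...,2]<.19)
    Q=P[b];print(c,len(Q),Q.min(0),Q.max(0))
    # cross rod: dominant line
    best=None;rng=np.random.default_rng(0)
    for _ in range(500):
        a,e=Q[rng.choice(len(Q),2,False)];n=e-a;L=np.linalg.norm(n)
        if L<.06:continue
        dist=np.linalg.norm(np.cross(Q-a,n/L),axis=1);k=dist<.006
        if best is None or k.sum()>best.sum():best=k
    W=Q[best];cen=W.mean(0);ax=np.linalg.svd(W-cen)[2][0];t=(W-cen)@ax
    print("rod",len(W),cen.round(4),ax.round(3),(cen+ax*t.min()).round(4),(cen+ax*t.max()).round(4))
    print("rest",Q[~best].round(3)[::12].tolist())
    r=reg&(abs(P[...,2]-.089)<.005)&~dark
    S=P[r][:,:2].astype(np.float32);print("rim",len(S),cv2.minAreaRect(S),S.min(0),S.max(0))
im=np.load("scene.npz")["im"];cv2.imwrite("pics/c.png",cv2.resize(im[140:290,150:320],None,fx=4,fy=4,interpolation=2))
```

```text
scene 227 [0.51081217 0.22997173 0.10073656] [0.58676408 0.50667246 0.14231095]
rod 142 [0.52   0.367  0.1385] [-0.063  0.998  0.002] [0.5283 0.2353 0.1382] [0.5116 0.502  0.1387]
rest [[0.544, 0.23, 0.13], [0.571, 0.232, 0.112], [0.534, 0.239, 0.136], [0.555, 0.235, 0.118], [0.568, 0.238, 0.112], [0.546, 0.504, 0.119], [0.556, 0.506, 0.112], [0.524, 0.505, 0.13]]
rim 1933 ((0.5977141857147217, 0.3693009614944458), (0.25286415219306946, 0.3164886236190796), 3.2809228897094727) [0.463525   0.20848837] [0.71995205 0.5312478 ]
side 200 [0.51084949 0.22468856 0.10057101] [0.58753285 0.50507008 0.14185159]
rod 70 [0.5204 0.353  0.139 ] [ 0.068 -0.998 -0.011] [0.5118 0.4803 0.1404] [0.529  0.227  0.1377]
rest [[0.518, 0.486, 0.139], [0.537, 0.501, 0.125], [0.543, 0.499, 0.119], [0.551, 0.499, 0.112], [0.569, 0.501, 0.106], [0.537, 0.23, 0.135], [0.548, 0.228, 0.13], [0.55, 0.228, 0.125], [0.562, 0.229, 0.12], [0.559, 0.228, 0.116], [0.575, 0.228, 0.111]]
rim 1502 ((0.5976677536964417, 0.36823827028274536), (0.25030517578125, 0.31176185607910156), 3.5402512550354004) [0.46433535 0.20836323] [0.71999186 0.5298709 ]
```

View pics/c.png

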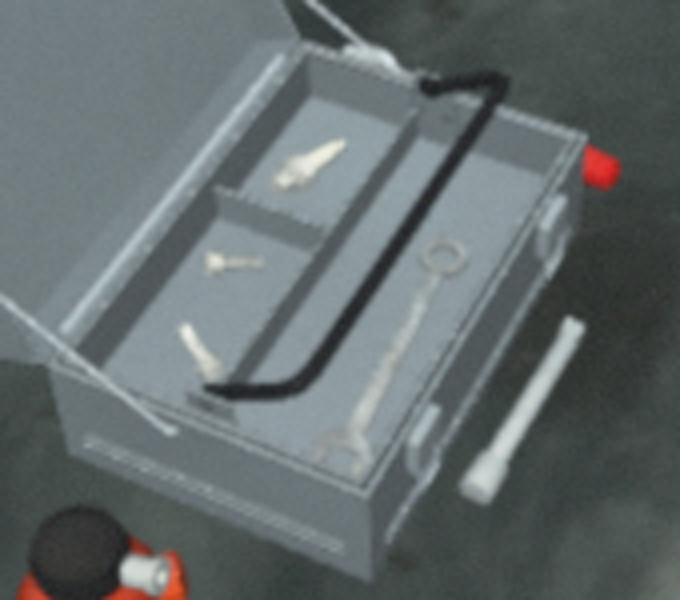

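The crop confirms it: a black round rod, mid at crop (400,230), above the grey spanner. The measurements agree with each other: yaw 0.065, box centre about (0.577, 0.370), rod at (0.522, 0.366, 0.135), handle at about 0.55 rad. Now I approach, turning so the fingers close along the box's x.

carry_out([
  [[-0.2, -0.03, 0], 0.02],
  [[-0.4, -0.06, 0], 0.04],
  [[-0.6, -0.08, 0], 0.06],
  [[-0.8, -0.11, 0], 0.08],
  [[-0.95, -0.13, 0], 0.1],
  [[-1, -0.14, 0], 0.12],
  [[-1, -0.14, 0], 0.14],
  [[-1, -0.14, 0], 0.16],
  [[-1, -0.14, 0], 0.18],
  [[-1, -0.14, 0], 0.196],
  [[-1, -0.14, 0], 0.196],
], hand=-1, force=10)

```text
time_s: 2.15
ee_pos: [0.3346, 0.4478, 0.2054]
eef_rot: [3.142, 0.0, 1.633]
force: [-0.4, -0.6, -0.3]
grip_width: 0.0941
grip_force: 0.0
```

```bash
cat >> h.py <<'E'
def goal(p,yaw=None):
    o=ctrl.get_obs();M=att(o["eef_rot"]);s=M.T@(np.array(p)-o["ee_pos"])/.2
    print("t",round(o["time_s"],2),"tcp",o["ee_pos"].round(4),o["eef_rot"].round(3),"F",o["force"].round(1),"w",round(o["grip_width"],4),round(o["grip_force"],1),"shift",s.round(3))
    if yaw is not None: print("turn",round(-(((yaw-o["eef_rot"][2])+np.pi)%(2*np.pi)-np.pi)/2/np.pi,4))
E
python3 -c "
from h import *
goal([.522,.366,.19],1.636)"
```

```text
t 2.15 tcp [0.3346 0.4478 0.2054] [3.142 0.    1.633] F [-0.4 -0.6 -0.3] w 0.0941 0.0 shift [-0.466  0.91   0.077]
turn -0.0005
```

carry_out([
  [[-0.1, 0.2, 0], 0],
  [[-0.2, 0.4, 0], 0],
  [[-0.3, 0.6, 0.02], 0],
  [[-0.4, 0.8, 0.05], 0],
  [[-0.466, 0.91, 0.077], 0],
  [[-0.466, 0.91, 0.077], 0],
  [[-0.466, 0.91, 0.077], 0],
])

```text
time_s: 2.85
ee_pos: [0.522, 0.3663, 0.1898]
eef_rot: [-3.141, 0.0, 1.636]
force: [0.5, -0.6, -0.5]
grip_width: 0.0937
grip_force: 0.0
```

Run:
```python
from h import *
goal([.522,.366,.118])
im,d=camera("wrist");i=camera_info("wrist")
v,u=np.mgrid[0:384,0:512];m=(d>0)&(im.max(2)<60)
P=pt(i,np.c_[u[m],v[m]],d[m])
k=(P[:,2]>.12)&(P[:,2]<.15)&(abs(P[:,0]-.52)<.03)&(abs(P[:,1]-.366)<.1)
Q=P[k];print(len(Q),np.median(Q,0),np.polyfit(Q[:,1]-.366,Q[:,0],1),np.percentile(Q,[2,98],axis=0))
cv2.imwrite("pics/d.png",im)
```

```text
t 2.85 tcp [0.522  0.3663 0.1898] [-3.141  0.     1.636] F [ 0.5 -0.6 -0.5] w 0.0937 0.0 shift [-0.001  0.     0.359]
2689 [0.52091668 0.3845283  0.14067746] [-0.06288288  0.5219391 ] [[0.51307542 0.27753845 0.13829918]
 [0.52994919 0.46297253 0.1423132 ]]
```

View pics/d.png

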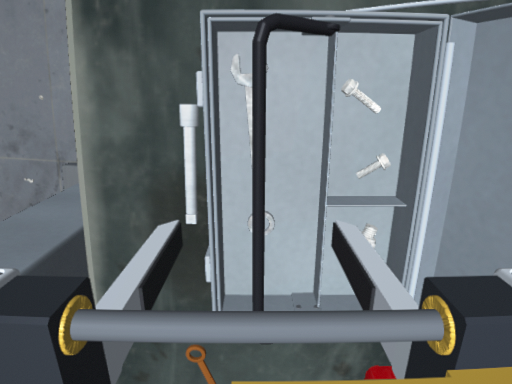

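The wrist view shows the rod at column ~258, between the fingers and parallel to the pads. Now I lower and close gently.

carry_out([
  [[0, 0, 0.12], 0],
  [[0, 0, 0.24], 0],
  [[0, 0, 0.32], 0],
  [[0, 0, 0.36], 0],
  [[0, 0, 0.36], 0],
  [[0, 0, 0.36], 0],
])

```text
time_s: 3.5
ee_pos: [0.5221, 0.3669, 0.1192]
eef_rot: [3.14, -0.001, 1.635]
force: [0.9, -0.5, -0.6]
grip_width: 0.0941
grip_force: 0.0
```

carry_out([
  [[0, 0, 0], 0],
  [[0, 0, 0], 0],
  [[0, 0, 0], 0],
  [[0, 0, 0], 0],
  [[0, 0, 0], 0],
  [[0, 0, 0], 0],
  [[0, 0, 0], 0],
  [[0, 0, 0], 0],
  [[0, 0, 0], 0],
  [[0, 0, 0], 0],
], hand=1, force=8)

```text
time_s: 4.5
ee_pos: [0.5221, 0.3663, 0.118]
eef_rot: [3.142, 0.0, 1.634]
force: [0.7, 0.2, 0.1]
grip_width: 0.0169
grip_force: 0.0
```

Run:
```python
from h import *
goal([.577,.370,.147])
o=ctrl.get_obs();g=o["ee_pos"]
# arc shifts in tool y,z
for th in np.linspace(.55,1.54,12):
    dx=.065*(np.cos(.56)-np.cos(th));dz=.065*(np.sin(th)-np.sin(.56));print(round(th,2),round(dx/.2,3),round(-dz/.2,3))
```

```text
t 4.5 tcp [0.5221 0.3663 0.118 ] [3.142 0.    1.634] F [0.7 0.2 0.1] w 0.0169 0.0 shift [ 0.001  0.275 -0.145]
0.55 -0.002 0.003
0.64 0.015 -0.021
0.73 0.033 -0.044
0.82 0.054 -0.065
0.91 0.076 -0.084
1.0 0.1 -0.101
1.09 0.125 -0.116
1.18 0.152 -0.128
1.27 0.179 -0.138
1.36 0.207 -0.145
1.45 0.236 -0.15
1.54 0.265 -0.152
```

carry_out([
  [[0, 0, 0], 0],
  [[0, 0, 0], 0],
  [[0, 0, 0], 0],
  [[0, 0, 0], 0],
])

```text
time_s: 4.9
ee_pos: [0.5222, 0.3663, 0.118]
eef_rot: [3.141, 0.0, 1.634]
force: [1.9, -1.2, -1.1]
grip_width: 0.0097
grip_force: 8.0
```

carry_out([
  [[0, 0.008, -0.01], 0],
  [[0, 0.015, -0.021], 0],
  [[0, 0.024, -0.033], 0],
  [[0, 0.033, -0.044], 0],
  [[0, 0.043, -0.055], 0],
  [[0, 0.054, -0.065], 0],
  [[0, 0.065, -0.075], 0],
  [[0, 0.076, -0.084], 0],
  [[0, 0.088, -0.093], 0],
  [[0, 0.1, -0.101], 0],
  [[0, 0.1, -0.101], 0],
])

```text
time_s: 6.0
ee_pos: [0.5424, 0.3678, 0.1396]
eef_rot: [3.141, -0.001, 1.634]
force: [-5.7, -1.1, 7.7]
grip_width: 0.0097
grip_force: 8.0
```

carry_out([
  [[0, -0.004, -0.01], 0],
  [[0, 0.008, -0.018], 0],
  [[0, 0.02, -0.026], 0],
  [[0, 0.034, -0.032], 0],
  [[0, 0.048, -0.037], 0],
  [[0, 0.062, -0.042], 0],
  [[0, 0.075, -0.046], 0],
  [[0, 0.088, -0.049], 0],
  [[0, 0.1, -0.052], 0],
  [[0, 0.1, -0.052], 0],
])

```text
time_s: 7.0
ee_pos: [0.5625, 0.3689, 0.1487]
eef_rot: [3.141, -0.0, 1.634]
force: [-0.9, -1.0, 3.4]
grip_width: 0.0098
grip_force: 8.0
```

Run:
```python
from h import *
goal([.577,.370,.147])
ims=[]
for c in("scene","side"):
    im,d=camera(c);i=camera_info(c)
    x,y=proj(i,[[.577,.37,.13]])[0].astype(int);ims.append(cv2.resize(im[y-90:y+90,x-90:x+90],(400,400)))
    v,u=np.mgrid[0:384,0:512];m=(d>0)&(im.max(2)<50)
    P=pt(i,np.c_[u[m],v[m]],d[m])
    k=(P[:,2]>.1)&(P[:,2]<.18)&(abs(P[:,0]-.56)<.06)&(abs(P[:,1]-.37)<.12)&(abs(P[:,1]-.37)>.06)
    Q=P[k];a=Q[Q[:,1]<.37];b=Q[Q[:,1]>.37];print(c,len(a),len(b),np.median(a,0),np.median(b,0))
cv2.imwrite("pics/e.png",np.hstack(ims))
```

```text
t 7.0 tcp [0.5625 0.3689 0.1487] [ 3.141 -0.     1.634] F [-0.9 -1.   3.4] w 0.0098 8.0 shift [0.001 0.072 0.009]
scene 5 41 [0.5629914  0.29236647 0.1663094 ] [0.55347148 0.4556052  0.16808626]
side 16 17 [0.5624894  0.2878275  0.16820387] [0.55075512 0.45779518 0.16733044]
```

View pics/e.png

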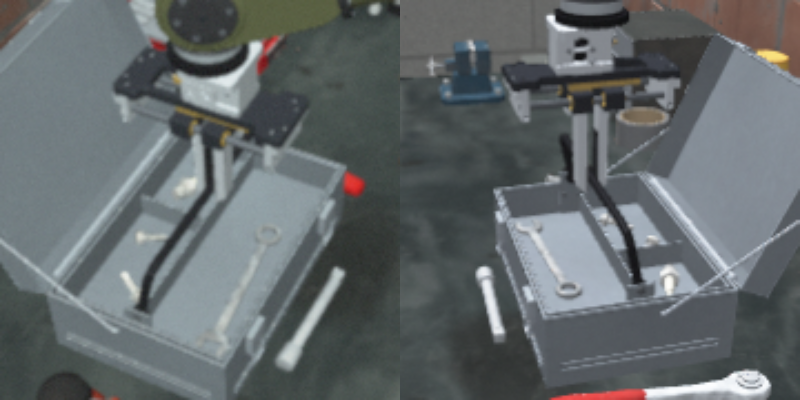

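The rod now stands near x = 0.562 at about 1.35 rad, with the tray still seated. I finish the swing to the stop.

carry_out([
  [[0, 0.012, -0.003], 0],
  [[0, 0.024, -0.005], 0],
  [[0, 0.036, -0.007], 0],
  [[0, 0.048, -0.008], 0],
  [[0, 0.06, -0.008], 0],
  [[0, 0.068, -0.008], 0],
  [[0, 0.068, -0.008], 0],
  [[0, 0.068, -0.008], 0],
])

```text
time_s: 7.9
ee_pos: [0.5758, 0.3697, 0.1502]
eef_rot: [3.141, -0.0, 1.634]
force: [0.1, 1.0, 0.4]
grip_width: 0.0097
grip_force: 8.0
```

carry_out([
  [[0, 0.005, 0], 0],
  [[0, 0.01, 0], 0],
  [[0, 0.01, 0], 0],
  [[0, 0.01, 0], 0],
])

```text
time_s: 8.3
ee_pos: [0.5772, 0.3699, 0.1502]
eef_rot: [-3.141, 0.0, 1.634]
force: [-5.5, -0.4, 1.3]
grip_width: 0.0093
grip_force: 8.0
```

carry_out([
  [[0, -0.003, 0], 0],
  [[0, -0.005, 0], 0],
  [[0, -0.005, 0], 0],
  [[0, -0.005, 0], 0],
  [[0, -0.005, 0], 0],
], force=55)

```text
time_s: 8.8
ee_pos: [0.5767, 0.3699, 0.1502]
eef_rot: [3.141, -0.0, 1.634]
force: [-0.2, 1.7, -0.8]
grip_width: 0.0081
grip_force: 55.0
```

carry_out([
  [[0, 0, -0.005], 0],
  [[0, 0, -0.015], 0],
  [[0, 0, -0.03], 0],
  [[0, 0, -0.045], 0],
  [[0, 0, -0.06], 0],
  [[0, 0, -0.075], 0],
  [[0, 0, -0.09], 0],
  [[0, 0, -0.1], 0],
  [[0, 0, -0.1], 0],
  [[0, 0, -0.1], 0],
  [[0, 0, -0.1], 0],
])

```text
time_s: 9.9
ee_pos: [0.5765, 0.3698, 0.17]
eef_rot: [-3.141, 0.0, 1.634]
force: [-0.4, -0.1, -7.5]
grip_width: 0.0085
grip_force: 55.0
```

Run:
```python
from h import *
goal([.577,.370,.147])
ims=[]
for c in("scene","side"):
    im,d=camera(c);i=camera_info(c)
    x,y=proj(i,[[.577,.37,.13]])[0].astype(int);ims.append(cv2.resize(im[y-90:y+90,x-90:x+90],(400,400)))
cv2.imwrite("pics/f.png",np.hstack(ims))
```

```text
t 9.9 tcp [0.5765 0.3698 0.17  ] [-3.141  0.     1.634] F [-0.4 -0.1 -7.5] w 0.0085 55.0 shift [0.001 0.002 0.115]
```

View pics/f.png

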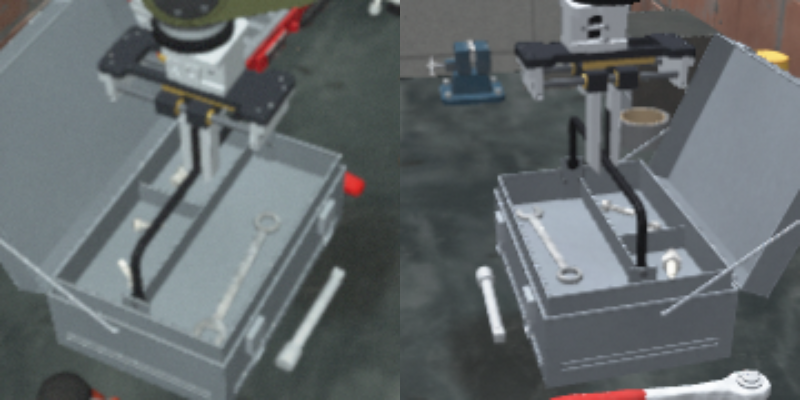

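The tray is up 2 cm, level, and its full weight (~7.5 N) is on the grip. I keep lifting.

carry_out([
  [[0, 0, -0.02], 0],
  [[0, 0, -0.05], 0],
  [[0, 0, -0.09], 0],
  [[0, 0, -0.13], 0],
  [[0, 0, -0.17], 0],
  [[0, 0, -0.21], 0],
  [[0, 0, -0.25], 0],
  [[0, 0, -0.29], 0],
  [[0, 0, -0.33], 0],
  [[0, 0, -0.36], 0],
  [[0, 0, -0.375], 0],
  [[0, 0, -0.38], 0],
])

```text
time_s: 11.2
ee_pos: [0.5767, 0.3698, 0.2465]
eef_rot: [3.141, -0.0, 1.634]
force: [0.7, -0.4, -8.2]
grip_width: 0.0082
grip_force: 55.0
```

carry_out([
  [[0, 0, -0.02], 0],
  [[0, 0, -0.04], 0],
  [[0, 0, -0.06], 0],
  [[0, 0, -0.08], 0],
  [[0, 0, -0.08], 0],
  [[0, 0, -0.08], 0],
  [[0, 0, -0.08], 0],
  [[0, 0, -0.08], 0],
  [[0, 0, -0.08], 0],
  [[0, 0, -0.08], 0],
])

```text
time_s: 12.2
ee_pos: [0.5766, 0.3698, 0.2622]
eef_rot: [-3.141, 0.0, 1.634]
force: [-0.7, -0.2, -6.7]
grip_width: 0.0085
grip_force: 55.0
```

Run:
```python
from h import *
goal([.577,.370,.26])
ims=[]
for c in("scene","side"):
    im,d=camera(c);i=camera_info(c)
    x,y=proj(i,[[.577,.37,.16]])[0].astype(int);ims.append(cv2.resize(im[y-95:y+95,x-95:x+95],(400,400)))
    v,u=np.mgrid[0:384,0:512];m=d>0;P=pt(i,np.c_[u[m],v[m]],d[m])
    L=(P-[.577,.37,0])@np.array([[.998,-.065,0],[.065,.998,0],[0,0,1]]).T
    L=(P-[.577,.37,0])@R.from_euler('z',.065).as_matrix()
    k=(abs(L[:,0])<.09)&(abs(L[:,1])<.135)&(L[:,2]>.14)&(L[:,2]<.185);Q=L[k]
    for _ in range(4):
        A=np.c_[Q[:,:2],np.ones(len(Q))];c_=np.linalg.lstsq(A,Q[:,2],rcond=None)[0];r=Q[:,2]-A@c_;Q=Q[abs(r)<.004+0*r] if _ else Q[abs(Q[:,2]-np.median(Q[:,2]))<.012]
    print(c,len(Q),"floor slope,z",c_.round(4))
cv2.imwrite("pics/g.png",np.hstack(ims))
```

```text
t 12.2 tcp [0.5766 0.3698 0.2622] [-3.141  0.     1.634] F [-0.7 -0.2 -6.7] w 0.0085 55.0 shift [0.001 0.002 0.011]
scene 3996 floor slope,z [0.0041 0.0025 0.1582]
side 1200 floor slope,z [ 0.006  -0.0033  0.1604]
```

View pics/g.png

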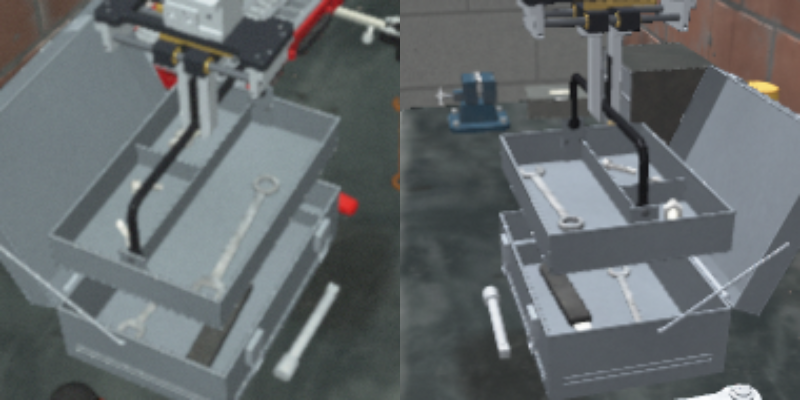

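The tray hangs level (slopes under 0.01), with its floor at 0.159 m, so the underside is about 7 cm above the rim. The contents are in place and the bench items look undisturbed.

```bash
python3 -c "
from station import ctrl
print(ctrl.hand_in())"
```

```text
the job is handed in; nothing more can be done
None
```

The job is handed in: the handle was swung fully upright, and the tray hangs still and level over the box by the middle of its handle, underside about 7 cm above the rim, with the spanner, plug and both screws still in it and nothing on the bench touched.

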